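# Unlatch the utensil box, raise its flap and put the tongs away below

## Task

Put the small steel tongs away in the lower tier of the bamboo utensil box. Its sliding catch holds the flap shut: push the catch to the left until it stops against a small bump, hook it up from below to lift it over the bump, slide it on all the way and let it drop down again; then raise the hinged flap so that it stays standing open, and lay the tongs flat inside. Do not force the box or its catch, and leave the other kitchen things where they are.

Things in the scene. Friction and masses are not known exactly. Their poses are not given: they have to be found in the camera images.
- box: Bamboo utensil box, fixed, 160 deep (x) x 340 wide (y). Origin: centre of its underside; x points away from its front (the catch is on the front, -x), y to the left seen from the robot. Front and back walls 105 high, side walls 130, all 8 thick, floor 8 thick. Lower tier inside: 144 (x) x 324 (y), 97 deep, under the flap.
- runner (a joint): How far the catch has slid along the box's +y, m: starts at 0 to 0.006 (locked), 0.085 at the solid end stop; takes about 1 N. At 0.019 to 0.033 its foot stops dead at the bump. Earlier than 6 mm before the bump the strap stops any lift over 3.5 mm; at the bump it lifts freely. Held 11 to 20 mm up it passes the bump, is clear of it 30 mm further on and runs to the end stop.
- catch (a joint): How far the catch is lifted, m: 0 down on the sill, 0.022 at most. It weighs about 3 N and falls back by itself; 0.010 while it rests on top of the bump.
- catch_lip (a point): Cup pull of the catch: a steel hood open to the robot and below. This point: middle of the front lower edge of its lip, 78 above the table, moving with it. The lip is level, 100 wide (y), 7 thick, 48 deep to its back plate. Lift by its underside with closed fingertips tilted forward about 45 degrees; the sill begins 32 behind and 28 below this edge, else it is free down to the table.
- flap (a joint): Angle of the hinged wooden divider flap, rad: 0 shut and level, 1.8 fully back. The hinge is stiff and stays where it is left; about 2 N at the tab raises it. It cannot rise before the tongue has slid off its tab.
- flap_tab (a point): The flap's tab: middle of the front lower edge of a piece of wood 40 wide (y), 6 thick, sticking out 45 from the box's front, 120 right of the box's middle, above the locked pull; 105 above the table when shut. With the catch fully left, 30 is free beside it and nothing lies under it. Hook it from below with closed, tilted fingers and follow the hinge.
- flap_hinge (a point): The middle of the flap's hinge axis, which runs along the box's y at the top of its back wall, 108 above the table. From here to the tab's front edge is 203; the flap is 154 x 308 x 6 without its tab.
- sill_mid (a point): Middle of the outer top edge of the sill, a bamboo ledge along the whole box front, 28 deep, 8 thick, top 50 above the table. It carries the steel catch and, left of the pull, a steel keeper: a square-edged bump 10 high and 14 wide and, before it, a strap over the catch's foot. The keeper's place is not measured and varies along the sill by 14.
- pull_cheek (a point): Middle of the inner face of the pull's left cheek. Two cheeks, 6 thick, hang 28 down from the lip at its ends over its whole 48 depth, 88 apart inside: push this one to slide the catch left. Above the pull a stem, 18 left of its middle, rises to a steel tongue (top 124 above the table) that lies over the flap's tab while locked.
- board: The square bamboo cutting board, 220 x 220 x 18, fixed; origin: centre of its underside. The tongs lie on it.
- tongs: The small steel tongs, closed and rigid, lying flat: 118 long (x), 26 to 28 wide (y), 18 high, 90 g. Origin: the middle of the length, at the underside; x along the length. Pinch the sides across y near the middle.
- salt: A small salt jar on the board, 40 across, 60 high. Leave it.
- pan: The aluminium sheet pan, 300 x 240 x 22. Leave it.
- rolling_pin: The stubby wooden rolling pin in the pan, 44 thick, 180 long. Leave it.
- bowl: The red ceramic bowl, 150 across, 60 high. Leave it.
- timer: The plastic egg timer with its dial, 66 across, 56 high. Leave it.
- mug: A white mug, 80 across, 90 high. Leave it.

How it is judged:
On the way, in this order (a step that is already met when the one before it is completed fails the run):
1. the catch has slid past the bump, at least 66 of its 85 mm, and is down on the sill again (value of joint runner above 0.066 m and value of joint catch below 0.004 m), for 0.2 s.
2. the flap stands open, raised more than 1.4 rad (80 degrees) (value of joint flap above 1.4 rad), for 0.2 s.
At the end, for the whole second after the job is handed in: The catch is slid at least 66 mm and down (lifted less than 4 mm), the flap stands raised more than 1.4 rad, and the tongs lie flat (within about 0.17 rad) and still on the floor of the lower tier, inside the walls (all of step 1 and value of joint flap above 1.4 rad and x of tongs in the frame of box between -0.07 and 0.07 m and y of tongs in the frame of box between -0.16 and 0.16 m and z of tongs in the frame of box below 0.03 m and angle between tongs's own x axis and vertical between 1.4 and 1.75 rad and linear speed of tongs below 0.02 m/s); the robot touches nothing.
It fails at once if the box, its catch or its flap is pushed with more than 60 N (contact force between any of the fingers, the arm and box above 60 N).
It fails at once if another kitchen thing is moved by more than 30 mm (distance of any of salt, pan, rolling_pin, bowl, timer, mug from where it was at the start of the episode above 0.03 m).
It also fails if it takes over 72 s, if anything falls off the work surface, if the arm or the gripper's body presses on something with over 40 N, if the wrist force passes 120 N, or if a joint passes its speed limit or range.

## Robot

A 6-joint arm with a two-finger parallel gripper is mounted at the origin on the work surface. World frame = base frame: x ahead of the robot, y to its left, z up, the work surface at z = 0. Lengths are in m, angles in rad, forces in N, time in s.
With the tool pointing down it reaches from about 0.4 to 0.825 m from the base axis. Payload 7 kg.
Tool frame: the origin (TCP) lies midway between the tips of the shut fingers; the grasp point (between the pads) lies 19 mm behind it; z points along the fingers, y is the line along which they close (so a half turn about z gives the same grasp; the last joint's range is limited). The gripper opens to 88 mm and grips with 3 to 60 N. Pads are 19 mm wide; open, the fingers measure 130 mm over their backs; the gripper's body (78 mm by 193 mm) begins 47 mm behind the grasp point.
Start: joints at [1.477, 0.359, 0.012, 0, -1.224, -0.288], TCP at [0.252, 0.626, 0.227] pointing down, gripper open.
Joint ranges: [-3.07, 3.07], [-1.43, 2.12], [-1.02, 1.25], [-3.03, 1.67], [-3.05, -0], [-3.03, 3.03]. Speed limits (rad/s): [2.39, 2.39, 3.01, 3.14, 3.14, 3.14].

## Interface

Orientations are given as [roll, pitch, yaw] about the fixed x, y, z axes, in that order (R = Rz(yaw) Ry(pitch) Rx(roll)).
In Python, from station import get_state, grab_frame, calibration, job_done, boxes_of, regions_of, spot_point gives the robot as it stands. The module is installed in compiled form; this text tells all that it offers.
- The arm moves only by the tool arm_command, never from a script. Its argument "commands" is a list of rows, each an object of numbers: "tx", "ty", "tz": the shift along the tool's x, y, z each as a share of 25 cm, from -1 to 1; "twist": the turn about the tool's z as a share of 180 degrees, from -1 to 1. A call has exactly 8 rows; each row is the pose to reach, as a shift and turn from the pose commanded when the call began, along the tool's axes at that moment, turning the shorter way round; what a row does not reach only later rows make up. A row lasts 1/12 s, in which the tool goes at most 41.7 mm and 7.16 degrees, less where a joint would pass 70% of its speed; a pose out of reach is approached as far as the arm can. A call with a number of a shift or a turn outside -1 to 1 is refused whole. A call with a gripper value outside its range is refused whole. "claw" is the opening, from 0 (shut) to 1 (fully open), set as the call begins (left out, the last holds). The fingers move at their own pace and stop on an object; "grip_force" is the grip in N (left out, the last holds). Time passes only in rows, so rows that repeat a pose let the fingers close, or fill a call up. It gives the time, the measured TCP pose, the force, the opening and the grip force at its end, in the units of the state.
- get_state(): the state, without advancing time (a new reading comes with each control period).
- grab_frame(name): name is "side" or "top"; returns the picture (420x560x3 uint8, red, green, blue); there is no depth.
- calibration(name): a dict with "camera_matrix" (3x3 intrinsics, pixels), "k1" (the pictures are not rectified: a ray, as slopes to the right and down, at radius r is drawn at 1 + k1 r^2 times it, then the intrinsics apply), "extrinsics" (4x4, takes a point from camera to world coordinates). Camera axes: x right, y down, z forward; pixel columns grow to the right and rows downward; lengths in m; the calibration is good to about 2 mm. A picture is of the moment at which its call begins. calibration takes no time and is no camera call.
- job_done(): hands the job in; it is judged then, once.
Trained networks look in the newest picture that a camera, given by its name, has taken for a name from the list of things; names that differ only in an ending like _2 or _b are one class to them, and where a whole thing is asked for, a point or a joint stands for the part that bears it (a point fixed in the world has none). Each returns a list of dicts, best first, with "score" (0 to 1); they miss things now and then, are a little off and sometimes report something else, mostly with a low value. They report only what shows in the picture. A call takes as long as a camera call.
- boxes_of(query, camera): "rect" ([left, top, right, bottom] in pixels, round what is visible of it).
- regions_of(query, camera): "region" (420x560 bool, what is visible of it) and "rect" ([left, top, right, bottom] in pixels, round what is visible of it).
- spot_point(query, camera): "uv" ([column, row] in pixels: a listed point, or the origin of a listed thing).
The state is a dict: "t": time; "q": joint angles; "qd": joint speeds; "joint_efforts": joint torques, N m; "eef_pos": TCP position; "ee_rot": TCP orientation; "force": force on the tool from outside, world axes, zero at the start; "moment": the same for the moment, N m; "width": finger opening in m; "gripper_force": force on a finger pad.
Only numpy, scipy, OpenCV 4.12 (cv2) and the standard library are available. Lean on these libraries where they do the work, as an engineer would, in place of code of your own. Each camera call takes 0.05 s, during which the arm holds its last target. There are 200 camera calls.

## Working session

There is one attempt and no reset: what is moved stays moved. The work goes in short steps, Python scripts to look and compute and a tool call to move; the robot and the scene stay as the last step left them, time stands still between calls to the robot, and variables do not carry over. Pictures are saved under pics/ and viewed, at most 10 in all, crops included, and the job is handed in when it is done.

Besides the shell and the picture viewer there is one more tool, called after ">>>" as name([rows], argument=value, ...), one row to a line, values as JSON. arm_command: Moves the arm, as the interface text tells. Shift numbers are shares of 25 cm and turn numbers shares of 180 degrees, none past 1 either way. Its arguments: {"type":"object","properties":{"commands":{"type":"array"},"claw":{"type":"number"},"grip_force":{"type":"number"}},"required":["commands"]}

```bash
mkdir -p pics; cat > h.py <<'E'
import numpy as np, cv2
from station import *
from scipy.spatial.transform import Rotation as Ro
def pix2ray(c,uv):
    K=np.array(c["camera_matrix"]);E=np.array(c["extrinsics"])
    d=(np.array(uv,float)-K[:2,2])/[K[0,0],K[1,1]]
    s=d.copy()
    for _ in range(30): s=d/(1+c["k1"]*(s@s))
    return E[:3,3],E[:3,:3]@np.array([s[0],s[1],1])
def atz(c,uv,z):
    o,d=pix2ray(c,uv); return o+d*(z-o[2])/d[2]
def proj(c,p):
    K=np.array(c["camera_matrix"]);E=np.array(c["extrinsics"])
    q=E[:3,:3].T@(np.array(p)-E[:3,3]);s=q[:2]/q[2];s=s*(1+c["k1"]*(s@s))
    return s*[K[0,0],K[1,1]]+K[:2,2]
E
python3 - <<'E'
from h import *
for n in("side","top"):
    f=grab_frame(n);cv2.imwrite(f"pics/{n}0.png",f[:,:,::-1])
    c=calibration(n);print(n,np.round(c["extrinsics"],3).tolist(),np.round(c["camera_matrix"],1).tolist(),c["k1"])
Z=dict(catch_lip=.078,flap_tab=.105,flap_hinge=.108,sill_mid=.05,pull_cheek=.064,box=0,tongs=.018,board=0,salt=.018)
for q,z in Z.items():
    o=[]
    for n in("side","top"):
        r=spot_point(q,n)[:2]
        for a in r:print(q,n,round(a["score"],2),np.round(a["uv"],1),np.round(atz(calibration(n),a["uv"],z),3))
print(get_state())
E
```

```text
side [[0.906, -0.262, 0.332, 0.137], [-0.423, -0.59, 0.688, -0.891], [0.016, -0.764, -0.645, 0.935], [0.0, 0.0, 0.0, 1.0]] [[459.4, 0.0, 278.9], [0.0, 459.4, 209.0], [0.0, 0.0, 1.0]] -0.04548090142824472
top [[-0.028, -0.981, 0.192, 0.369], [-0.999, 0.024, -0.024, 0.044], [0.019, -0.192, -0.981, 1.132], [0.0, 0.0, 0.0, 1.0]] [[387.0, 0.0, 277.8], [0.0, 387.0, 211.2], [0.0, 0.0, 1.0]] 0.03304576771146694
catch_lip side 0.8 [262.2 240.5] [ 0.483 -0.076  0.078]
catch_lip side 0.22 [269.8 238.3] [ 0.505 -0.077  0.078]
catch_lip top 0.61 [312.8 241.7] [ 0.488 -0.074  0.078]
catch_lip top 0.6 [275.7 231. ] [0.52  0.026 0.078]
flap_tab side 0.95 [268.4 234.6] [ 0.496 -0.088  0.105]
flap_tab top 0.74 [322.3 238.8] [ 0.492 -0.097  0.105]
flap_hinge side 0.74 [323.2 193.5] [0.711 0.003 0.108]
flap_hinge top 0.81 [279.8 161.7] [0.709 0.01  0.108]
flap_hinge top 0.45 [118.3 236.9] [0.511 0.441 0.108]
sill_mid side 0.96 [261.1 222.8] [0.521 0.019 0.05 ]
sill_mid top 0.57 [276.6 230.6] [0.525 0.023 0.05 ]
pull_cheek side 0.92 [265.2 230.4] [ 0.512 -0.03   0.064]
pull_cheek top 0.6 [295. 235.] [ 0.
[... 471 characters left out ...]
0.58 [120.6 235. ] [0.529 0.47  0.018]
{'t': 1.0, 'q': array([ 1.47707399e+00,  3.58621008e-01,  1.18933727e-02, -4.62600068e-05,
       -1.22410036e+00, -2.88085339e-01]), 'qd': array([ 0.00046156, -0.00115336, -0.0005501 , -0.00186532, -0.00212508,
       -0.00147601]), 'joint_efforts': array([-1.30326556e-03, -5.82395124e+01,  2.93303543e+01,  7.00265497e+00,
        1.25087987e-02, -5.53118213e-06]), 'eef_pos': array([0.2515053 , 0.62635937, 0.22653641]), 'ee_rot': array([ 3.14154993e+00,  3.27175006e-05, -3.81823395e-01]), 'force': array([ 0.34065835,  0.44046144, -0.00580213]), 'moment': array([-0.01979862, -0.01559791, -0.00304956]), 'gripper_force': 0.0, 'width': 0.08749818015591276}
```

```bash
python3 - <<'E'
import cv2
a=cv2.imread("pics/side0.png")[170:290,190:350];b=cv2.imread("pics/top0.png")[140:260,200:360]
cv2.imwrite("pics/c1.png",cv2.resize(a,(800,600),interpolation=3))
cv2.imwrite("pics/c2.png",cv2.resize(b,(800,600),interpolation=3))
E
```

```text
(no output)
```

View pics/side0.png

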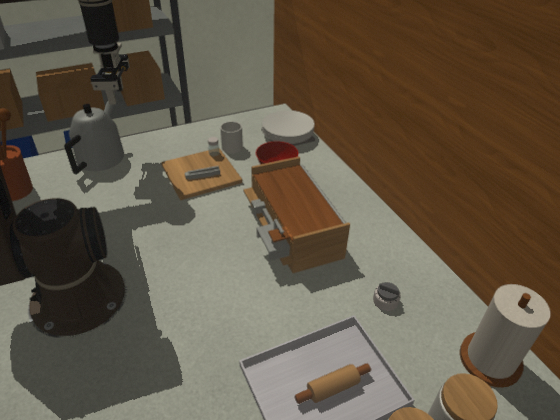

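View pics/c1.png

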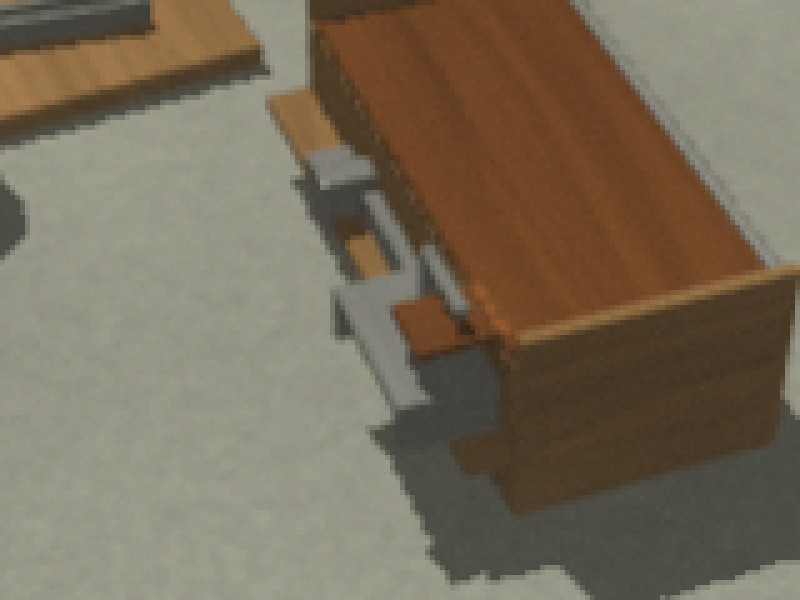

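View pics/c2.png

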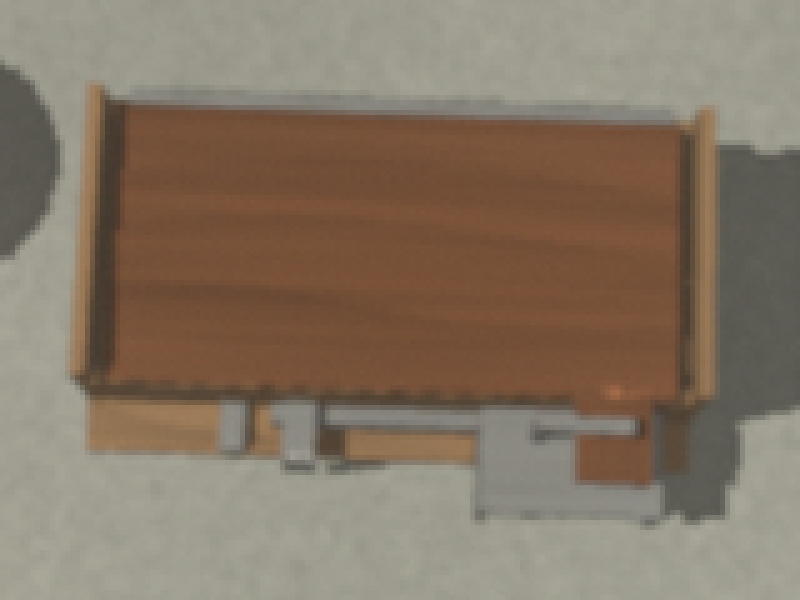

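The side crop shows the tongue as a thin upright bar at about (425–465, 245–310), and the top crop shows it at (535–640, 428) above the tab. The tool can't be tilted with this interface, so I'll pinch the tongue end to end from above.

```bash
cat >> h.py <<'E'
def rel(target,yaw=None):
    s=get_state();R=Ro.from_euler('xyz',s["ee_rot"]).as_matrix()
    d=R.T@(np.array(target)-s["eef_pos"])
    out=np.round(d/.25,3).tolist()
    if yaw is not None:
        # desired tool y axis direction: world angle yaw (mod pi)
        cur=np.arctan2(R[1,1],R[0,1]);e=(yaw-cur+np.pi/2)%np.pi-np.pi/2
        out.append(("twist",round(-e/np.pi,3)))
    return out
E
python3 - <<'E'
from h import *
c=calibration("top");cs=calibration("side")
T=lambda u,v,z:atz(c,(200+(u-2)/5,140+(v-2)/5),z).round(4)
S=lambda u,v,z:atz(cs,(190+(u-2)/5,170+(v-2)/5),z).round(4)
for n,p in dict(LB=(95,85,.13),LF=(75,380,.13),RB=(707,108,.13),RF=(705,400,.13),tongL=(533,428,.124),tongR=(641,428,.124),tongF=(590,438,.124),tongB=(590,420,.124),tabR=(653,483,.111),tabL=(578,483,.111),lipL=(475,519,.085),lipR=(660,519,.085),keepL=(285,467,.06)).items():print(n,T(*p))
for n,p in dict(tongL=(428,246,.124),tongR=(466,308,.124),tabR=(415,358,.111),tabL=(393,303,.111),lipL=(333,287,.085),lipR=(398,408,.085)).items():print("side",n,S(*p))
E
```

```text
LB [0.7194 0.1762 0.13  ]
LF [0.5575 0.1865 0.13  ]
RB [ 0.6992 -0.1549  0.13  ]
RF [ 0.5386 -0.1443  0.13  ]
tongL [ 0.5269 -0.0536  0.124 ]
tongR [ 0.5255 -0.1107  0.124 ]
tongF [ 0.5208 -0.0835  0.124 ]
tongB [ 0.5304 -0.084   0.124 ]
tabR [ 0.4978 -0.1175  0.111 ]
tabL [ 0.4988 -0.0776  0.111 ]
lipL [ 0.4838 -0.0238  0.085 ]
lipR [ 0.4813 -0.1244  0.085 ]
keepL [0.5184 0.0796 0.06  ]
side tongL [ 0.5292 -0.0581  0.124 ]
side tongR [ 0.5269 -0.1102  0.124 ]
side tabR [ 0.4931 -0.1211  0.111 ]
side tabL [ 0.4997 -0.0785  0.111 ]
side lipL [ 0.4864 -0.0278  0.085 ]
side lipR [ 0.481  -0.1269  0.085 ]
```

```bash
python3 - <<'E'
from h import *
print(rel([.5255,-.083,.2],np.pi/2-.06))
E
```

```text
[2.074, 2.225, 0.106, ('twist', np.float64(-0.102))]
```

>>> arm_command([
  {"tx": 0.88, "ty": 0.95, "tz": 0},
  {"tx": 0.88, "ty": 0.95, "tz": 0},
  {"tx": 0.88, "ty": 0.95, "tz": 0},
  {"tx": 0.88, "ty": 0.95, "tz": 0},
  {"tx": 0.88, "ty": 0.95, "tz": 0},
  {"tx": 0.88, "ty": 0.95, "tz": 0},
  {"tx": 0.88, "ty": 0.95, "tz": 0},
  {"tx": 0.88, "ty": 0.95, "tz": 0},
], claw=0.82, grip_force=18)

```text
invalid input
```

>>> arm_command([
  {"tx": 0.88, "ty": 0.95, "tz": 0},
  {"tx": 0.88, "ty": 0.95, "tz": 0},
  {"tx": 0.88, "ty": 0.95, "tz": 0},
  {"tx": 0.88, "ty": 0.95, "tz": 0},
  {"tx": 0.88, "ty": 0.95, "tz": 0},
  {"tx": 0.88, "ty": 0.95, "tz": 0},
  {"tx": 0.88, "ty": 0.95, "tz": 0},
  {"tx": 0.88, "ty": 0.95, "tz": 0},
])

```text
invalid input
```

```bash
python3 - <<'E'
from h import *
print(rel([.5255,-.083,.2],np.pi/2-.06))
E
```

```text
[2.074, 2.225, 0.106, ('twist', np.float64(-0.102))]
```

>>> arm_command([
  {"tx": 0.88, "ty": 0.95, "tz": 0, "twist": 0},
  {"tx": 0.88, "ty": 0.95, "tz": 0, "twist": 0},
  {"tx": 0.88, "ty": 0.95, "tz": 0, "twist": 0},
  {"tx": 0.88, "ty": 0.95, "tz": 0, "twist": 0},
  {"tx": 0.88, "ty": 0.95, "tz": 0, "twist": 0},
  {"tx": 0.88, "ty": 0.95, "tz": 0, "twist": 0},
  {"tx": 0.88, "ty": 0.95, "tz": 0, "twist": 0},
  {"tx": 0.88, "ty": 0.95, "tz": 0, "twist": 0},
], claw=0.82, grip_force=18)

```text
t: 1.67
eef_pos: [0.3675, 0.3213, 0.227]
ee_rot: [-3.141, -0.0, -0.382]
force: [0.1, -0.2, -1.0]
width: 0.072
gripper_force: 0.0
```

>>> arm_command([
  {"tx": 0.88, "ty": 0.95, "tz": 0, "twist": 0},
  {"tx": 0.88, "ty": 0.95, "tz": 0, "twist": 0},
  {"tx": 0.88, "ty": 0.95, "tz": 0, "twist": 0},
  {"tx": 0.88, "ty": 0.95, "tz": 0, "twist": 0},
  {"tx": 0.88, "ty": 0.95, "tz": 0, "twist": 0},
  {"tx": 0.88, "ty": 0.95, "tz": 0, "twist": 0},
  {"tx": 0.88, "ty": 0.95, "tz": 0, "twist": 0},
  {"tx": 0.88, "ty": 0.95, "tz": 0, "twist": 0},
])

```text
t: 2.33
eef_pos: [0.4833, 0.019, 0.227]
ee_rot: [-3.141, -0.001, -0.382]
force: [0.8, 1.1, 1.1]
width: 0.0721
gripper_force: 0.0
```

```bash
python3 - <<'E'
from h import *
print(get_state()["width"],rel([.5255,-.083,.2],np.pi/2-.06))
E
```

```text
0.07213377143723602 [0.309, 0.316, 0.108, ('twist', np.float64(-0.103))]
```

>>> arm_command([
  {"tx": 0.15, "ty": 0.16, "tz": 0.05, "twist": -0.04},
  {"tx": 0.31, "ty": 0.316, "tz": 0.108, "twist": -0.08},
  {"tx": 0.31, "ty": 0.316, "tz": 0.108, "twist": -0.103},
  {"tx": 0.31, "ty": 0.316, "tz": 0.108, "twist": -0.103},
  {"tx": 0.31, "ty": 0.316, "tz": 0.108, "twist": -0.103},
  {"tx": 0.31, "ty": 0.316, "tz": 0.108, "twist": -0.103},
  {"tx": 0.31, "ty": 0.316, "tz": 0.108, "twist": -0.103},
  {"tx": 0.31, "ty": 0.316, "tz": 0.108, "twist": -0.103},
])

```text
t: 3.0
eef_pos: [0.5254, -0.0795, 0.2002]
ee_rot: [-3.141, -0.001, -0.057]
force: [-0.8, 0.6, -0.9]
width: 0.0718
gripper_force: 0.0
```

```bash
python3 - <<'E'
from h import *
print(get_state()["width"],rel([.5255,-.083,.1145],np.pi/2-.06), get_state()["ee_rot"])
c=calibration("top");f=grab_frame("top");cv2.imwrite("pics/t1.png",f[:,:,::-1])
E
```

```text
0.07177452921301253 [0.001, 0.014, 0.343, ('twist', np.float64(0.001))] [-3.14128554e+00 -1.07888445e-03 -5.74266924e-02]
```

>>> arm_command([
  {"tx": 0, "ty": 0.014, "tz": 0.08, "twist": 0},
  {"tx": 0, "ty": 0.014, "tz": 0.16, "twist": 0},
  {"tx": 0, "ty": 0.014, "tz": 0.22, "twist": 0},
  {"tx": 0, "ty": 0.014, "tz": 0.27, "twist": 0},
  {"tx": 0, "ty": 0.014, "tz": 0.3, "twist": 0},
  {"tx": 0, "ty": 0.014, "tz": 0.325, "twist": 0},
  {"tx": 0, "ty": 0.014, "tz": 0.342, "twist": 0},
  {"tx": 0, "ty": 0.014, "tz": 0.342, "twist": 0},
])

```text
t: 3.72
eef_pos: [0.525, -0.0837, 0.1137]
ee_rot: [3.142, 0.0, -0.058]
force: [-0.1, -0.3, -0.3]
width: 0.0723
gripper_force: 0.0
```

```bash
python3 - <<'E'
from h import *
s=get_state();print(s["width"],s["force"],s["eef_pos"])
f=grab_frame("side");cv2.imwrite("pics/t2.png",cv2.resize(f[170:290,190:350,::-1],(800,600),interpolation=3))
E
```

```text
0.07230945127458531 [-0.12619809 -0.26065073 -0.26102009] [ 0.52499603 -0.08372052  0.11374763]
```

View pics/t2.png

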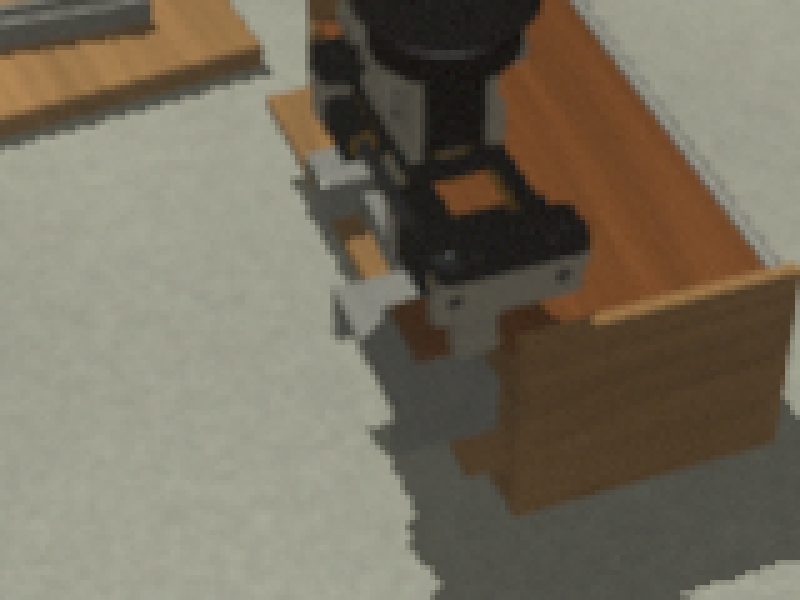

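The view shows the fingers around the tongue at about (400–500, 270–350) with nothing touching. I'll close them now.

>>> arm_command([
  {"tx": 0, "ty": 0, "tz": 0, "twist": 0},
  {"tx": 0, "ty": 0, "tz": 0, "twist": 0},
  {"tx": 0, "ty": 0, "tz": 0, "twist": 0},
  {"tx": 0, "ty": 0, "tz": 0, "twist": 0},
  {"tx": 0, "ty": 0, "tz": 0, "twist": 0},
  {"tx": 0, "ty": 0, "tz": 0, "twist": 0},
  {"tx": 0, "ty": 0, "tz": 0, "twist": 0},
  {"tx": 0, "ty": 0, "tz": 0, "twist": 0},
], claw=0, grip_force=18)

```text
t: 4.43
eef_pos: [0.5254, -0.084, 0.1144]
ee_rot: [-3.142, -0.001, -0.058]
force: [-1.4, 0.9, 3.9]
width: 0.0516
gripper_force: 18.0
```

>>> arm_command([
  {"tx": 0, "ty": -0.008, "tz": 0, "twist": 0},
  {"tx": 0, "ty": -0.016, "tz": 0, "twist": 0},
  {"tx": 0, "ty": -0.024, "tz": 0, "twist": 0},
  {"tx": 0, "ty": -0.032, "tz": 0, "twist": 0},
  {"tx": 0, "ty": -0.04, "tz": 0, "twist": 0},
  {"tx": 0, "ty": -0.048, "tz": 0, "twist": 0},
  {"tx": 0, "ty": -0.048, "tz": 0, "twist": 0},
  {"tx": 0, "ty": -0.048, "tz": 0, "twist": 0},
])

```text
t: 5.1
eef_pos: [0.5261, -0.0718, 0.1144]
ee_rot: [3.142, -0.001, -0.058]
force: [-0.0, 0.6, 4.8]
width: 0.0516
gripper_force: 18.0
```

>>> arm_command([
  {"tx": 0, "ty": -0.004, "tz": 0, "twist": 0},
  {"tx": 0, "ty": -0.008, "tz": 0, "twist": 0},
  {"tx": 0, "ty": -0.012, "tz": 0, "twist": 0},
  {"tx": 0, "ty": -0.016, "tz": 0, "twist": 0},
  {"tx": 0, "ty": -0.016, "tz": 0, "twist": 0},
  {"tx": 0, "ty": -0.016, "tz": 0, "twist": 0},
  {"tx": 0, "ty": -0.016, "tz": 0, "twist": 0},
  {"tx": 0, "ty": -0.016, "tz": 0, "twist": 0},
])

```text
t: 5.77
eef_pos: [0.5264, -0.0679, 0.1144]
ee_rot: [3.142, -0.001, -0.058]
force: [-0.3, 0.0, 4.9]
width: 0.0513
gripper_force: 18.0
```

Sliding freely (16 mm so far). I'll continue in small steps.

>>> arm_command([
  {"tx": 0, "ty": -0.004, "tz": 0, "twist": 0},
  {"tx": 0, "ty": -0.008, "tz": 0, "twist": 0},
  {"tx": 0, "ty": -0.012, "tz": 0, "twist": 0},
  {"tx": 0, "ty": -0.016, "tz": 0, "twist": 0},
  {"tx": 0, "ty": -0.016, "tz": 0, "twist": 0},
  {"tx": 0, "ty": -0.016, "tz": 0, "twist": 0},
  {"tx": 0, "ty": -0.016, "tz": 0, "twist": 0},
  {"tx": 0, "ty": -0.016, "tz": 0, "twist": 0},
])

```text
t: 6.43
eef_pos: [0.5266, -0.0639, 0.1144]
ee_rot: [3.142, -0.001, -0.058]
force: [-0.7, -0.2, 5.9]
width: 0.0517
gripper_force: 18.0
```

>>> arm_command([
  {"tx": 0, "ty": -0.004, "tz": 0, "twist": 0},
  {"tx": 0, "ty": -0.008, "tz": 0, "twist": 0},
  {"tx": 0, "ty": -0.008, "tz": 0, "twist": 0},
  {"tx": 0, "ty": -0.012, "tz": 0, "twist": 0},
  {"tx": 0, "ty": -0.012, "tz": 0, "twist": 0},
  {"tx": 0, "ty": -0.012, "tz": 0, "twist": 0},
  {"tx": 0, "ty": -0.012, "tz": 0, "twist": 0},
  {"tx": 0, "ty": -0.012, "tz": 0, "twist": 0},
])

```text
t: 7.1
eef_pos: [0.5268, -0.0609, 0.1144]
ee_rot: [3.142, -0.001, -0.058]
force: [-0.1, -0.4, 4.9]
width: 0.0511
gripper_force: 18.0
```

>>> arm_command([
  {"tx": 0, "ty": -0.004, "tz": 0, "twist": 0},
  {"tx": 0, "ty": -0.008, "tz": 0, "twist": 0},
  {"tx": 0, "ty": -0.008, "tz": 0, "twist": 0},
  {"tx": 0, "ty": -0.012, "tz": 0, "twist": 0},
  {"tx": 0, "ty": -0.012, "tz": 0, "twist": 0},
  {"tx": 0, "ty": -0.012, "tz": 0, "twist": 0},
  {"tx": 0, "ty": -0.012, "tz": 0, "twist": 0},
  {"tx": 0, "ty": -0.012, "tz": 0, "twist": 0},
])

```text
t: 7.77
eef_pos: [0.5266, -0.0602, 0.1145]
ee_rot: [3.139, 0.0, -0.058]
force: [0.6, -14.4, 4.2]
width: 0.0515
gripper_force: 18.0
```

>>> arm_command([
  {"tx": 0, "ty": -0.004, "tz": 0, "twist": 0},
  {"tx": 0, "ty": -0.008, "tz": 0, "twist": 0},
  {"tx": 0, "ty": -0.008, "tz": 0, "twist": 0},
  {"tx": 0, "ty": -0.012, "tz": 0, "twist": 0},
  {"tx": 0, "ty": -0.012, "tz": 0, "twist": 0},
  {"tx": 0, "ty": -0.012, "tz": 0, "twist": 0},
  {"tx": 0, "ty": -0.012, "tz": 0, "twist": 0},
  {"tx": 0, "ty": -0.012, "tz": 0, "twist": 0},
])

```text
t: 8.43
eef_pos: [0.5264, -0.0596, 0.115]
ee_rot: [3.135, 0.001, -0.058]
force: [1.6, -25.6, 7.8]
width: 0.0512
gripper_force: 18.0
```

>>> arm_command([
  {"tx": 0, "ty": 0.012, "tz": 0, "twist": 0},
  {"tx": 0, "ty": 0.022, "tz": 0, "twist": 0},
  {"tx": 0, "ty": 0.022, "tz": 0, "twist": 0},
  {"tx": 0, "ty": 0.022, "tz": -0.02, "twist": 0},
  {"tx": 0, "ty": 0.022, "tz": -0.04, "twist": 0},
  {"tx": 0, "ty": 0.022, "tz": -0.06, "twist": 0},
  {"tx": 0, "ty": 0.022, "tz": -0.06, "twist": 0},
  {"tx": 0, "ty": 0.022, "tz": -0.06, "twist": 0},
])

```text
t: 9.1
eef_pos: [0.5265, -0.0603, 0.1293]
ee_rot: [-3.141, -0.0, -0.058]
force: [1.4, -0.6, -1.5]
width: 0.0516
gripper_force: 18.0
```

```bash
python3 - <<'E'
from h import *
for n in("side","top"):
    grab_frame(n)
    for q,z in(("catch_lip",.078),("catch_lip",.093)):
        for a in spot_point(q,n)[:2]:print(n,a["score"],a["uv"],z,atz(calibration(n),a["uv"],z).round(3))
E
```

```text
side 0.86 [259.9, 230.7] 0.078 [ 0.493 -0.039  0.078]
side 0.86 [259.9, 230.7] 0.093 [ 0.486 -0.054  0.093]
top 0.75 [305.2, 242.1] 0.078 [ 0.487 -0.053  0.078]
top 0.75 [305.2, 242.1] 0.093 [ 0.486 -0.052  0.093]
```

>>> arm_command([
  {"tx": 0, "ty": -0.03, "tz": 0, "twist": 0},
  {"tx": 0, "ty": -0.06, "tz": 0, "twist": 0},
  {"tx": 0, "ty": -0.09, "tz": 0, "twist": 0},
  {"tx": 0, "ty": -0.12, "tz": 0, "twist": 0},
  {"tx": 0, "ty": -0.15, "tz": 0, "twist": 0},
  {"tx": 0, "ty": -0.18, "tz": 0, "twist": 0},
  {"tx": 0, "ty": -0.19, "tz": 0, "twist": 0},
  {"tx": 0, "ty": -0.19, "tz": 0, "twist": 0},
])

```text
t: 10.07
eef_pos: [0.5295, -0.012, 0.1292]
ee_rot: [-3.141, -0.0, -0.057]
force: [2.7, 0.1, -2.0]
width: 0.0515
gripper_force: 18.0
```

>>> arm_command([
  {"tx": 0, "ty": -0.004, "tz": 0, "twist": 0},
  {"tx": 0, "ty": -0.008, "tz": 0, "twist": 0},
  {"tx": 0, "ty": -0.012, "tz": 0, "twist": 0},
  {"tx": 0, "ty": -0.016, "tz": 0, "twist": 0},
  {"tx": 0, "ty": -0.016, "tz": 0, "twist": 0},
  {"tx": 0, "ty": -0.016, "tz": 0, "twist": 0},
  {"tx": 0, "ty": -0.016, "tz": 0, "twist": 0},
  {"tx": 0, "ty": -0.016, "tz": 0, "twist": 0},
])

```text
t: 10.73
eef_pos: [0.5295, -0.0092, 0.1291]
ee_rot: [-3.142, -0.0, -0.058]
force: [2.7, -0.8, -2.9]
width: 0.0519
gripper_force: 18.0
```

>>> arm_command([
  {"tx": 0, "ty": -0.004, "tz": 0, "twist": 0},
  {"tx": 0, "ty": -0.008, "tz": 0, "twist": 0},
  {"tx": 0, "ty": -0.012, "tz": 0, "twist": 0},
  {"tx": 0, "ty": -0.016, "tz": 0, "twist": 0},
  {"tx": 0, "ty": -0.016, "tz": 0, "twist": 0},
  {"tx": 0, "ty": -0.016, "tz": 0, "twist": 0},
  {"tx": 0, "ty": -0.016, "tz": 0, "twist": 0},
  {"tx": 0, "ty": -0.016, "tz": 0, "twist": 0},
])

```text
t: 11.4
eef_pos: [0.5298, -0.005, 0.1291]
ee_rot: [-3.141, -0.0, -0.058]
force: [2.4, -1.0, -1.6]
width: 0.0514
gripper_force: 18.0
```

>>> arm_command([
  {"tx": 0, "ty": -0.004, "tz": 0, "twist": 0},
  {"tx": 0, "ty": -0.008, "tz": 0, "twist": 0},
  {"tx": 0, "ty": -0.008, "tz": 0.015, "twist": 0},
  {"tx": 0, "ty": -0.008, "tz": 0.03, "twist": 0},
  {"tx": 0, "ty": -0.008, "tz": 0.045, "twist": 0},
  {"tx": 0, "ty": -0.008, "tz": 0.06, "twist": 0},
  {"tx": 0, "ty": -0.008, "tz": 0.06, "twist": 0},
  {"tx": 0, "ty": -0.008, "tz": 0.06, "twist": 0},
])

```text
t: 12.07
eef_pos: [0.53, -0.0033, 0.114]
ee_rot: [3.141, -0.0, -0.058]
force: [2.4, -4.1, 1.6]
width: 0.0517
gripper_force: 18.0
```

>>> arm_command([
  {"tx": 0, "ty": 0, "tz": 0, "twist": 0},
  {"tx": 0, "ty": 0, "tz": 0, "twist": 0},
  {"tx": 0, "ty": 0, "tz": 0, "twist": 0},
  {"tx": 0, "ty": 0, "tz": 0, "twist": 0},
  {"tx": 0, "ty": 0, "tz": -0.05, "twist": 0},
  {"tx": 0, "ty": 0, "tz": -0.14, "twist": 0},
  {"tx": 0, "ty": 0, "tz": -0.18, "twist": 0},
  {"tx": 0, "ty": 0, "tz": -0.18, "twist": 0},
], claw=0.76)

```text
t: 12.73
eef_pos: [0.5313, -0.0027, 0.1615]
ee_rot: [-3.14, -0.004, -0.058]
force: [0.7, 0.2, -0.4]
width: 0.0665
gripper_force: 0.0
```

```bash
python3 - <<'E'
from h import *
print(get_state()["width"],rel([.515,-.099,.16],np.pi/2-.06))
for n in("side","top"):
    f=grab_frame(n);cv2.imwrite(f"pics/r{n}.png",cv2.resize(f[130:290,190:350,::-1],(600,600),interpolation=3))
    for q,z in(("catch_lip",.078),("flap_tab",.105),("flap_hinge",.108)):
        for a in spot_point(q,n)[:1]:print(n,q,a["score"],a["uv"],z,atz(calibration(n),a["uv"],z).round(3))
E
```

```text
0.06654940627798347 [-0.043, 0.388, 0.005, ('twist', np.float64(0.001))]
side catch_lip 0.67 [253.2, 221.6] 0.078 [0.49  0.003 0.078]
side flap_tab 0.8 [268.8, 236.2] 0.105 [ 0.494 -0.094  0.105]
side flap_hinge 0.91 [319.1, 191.3] 0.108 [0.705 0.017 0.108]
top catch_lip 0.77 [287.3, 239.0] 0.078 [ 0.497 -0.005  0.078]
top flap_tab 0.82 [322.1, 234.8] 0.105 [ 0.503 -0.097  0.105]
top flap_hinge 0.58 [285.1, 237.8] 0.108 [0.497 0.002 0.108]
```

View pics/rside.png

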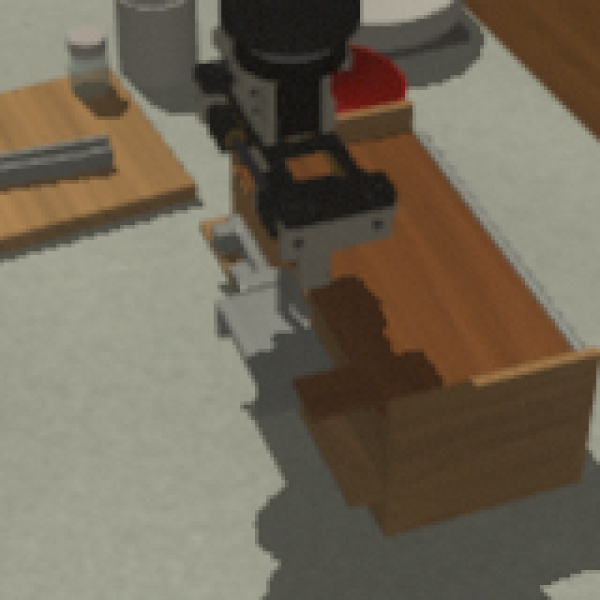

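>>> arm_command([
  {"tx": -0.043, "ty": 0.15, "tz": 0, "twist": 0},
  {"tx": -0.043, "ty": 0.28, "tz": 0, "twist": 0},
  {"tx": -0.043, "ty": 0.385, "tz": 0, "twist": 0},
  {"tx": -0.043, "ty": 0.385, "tz": 0.06, "twist": 0},
  {"tx": -0.043, "ty": 0.385, "tz": 0.13, "twist": 0},
  {"tx": -0.043, "ty": 0.385, "tz": 0.2, "twist": 0},
  {"tx": -0.043, "ty": 0.385, "tz": 0.25, "twist": 0},
  {"tx": -0.043, "ty": 0.385, "tz": 0.275, "twist": 0},
])

```text
t: 13.8
eef_pos: [0.5123, -0.0989, 0.0883]
ee_rot: [3.141, 0.003, -0.059]
force: [-1.1, -0.5, 0.1]
width: 0.0665
gripper_force: 0.0
```

>>> arm_command([
  {"tx": 0, "ty": 0, "tz": 0, "twist": 0},
  {"tx": 0, "ty": 0, "tz": 0, "twist": 0},
  {"tx": 0, "ty": 0, "tz": 0, "twist": 0},
  {"tx": 0, "ty": 0, "tz": 0, "twist": 0},
  {"tx": 0, "ty": 0, "tz": 0, "twist": 0},
  {"tx": 0, "ty": 0, "tz": 0, "twist": 0},
  {"tx": 0, "ty": 0, "tz": 0, "twist": 0},
  {"tx": 0, "ty": 0, "tz": 0, "twist": 0},
], claw=0, grip_force=18)

```text
t: 14.47
eef_pos: [0.514, -0.0988, 0.091]
ee_rot: [3.141, -0.001, -0.058]
force: [-0.3, -2.0, 4.9]
width: 0.0397
gripper_force: 18.0
```

>>> arm_command([
  {"tx": 0.001, "ty": 0, "tz": -0.038, "twist": 0},
  {"tx": 0.004, "ty": 0, "tz": -0.076, "twist": 0},
  {"tx": 0.009, "ty": 0, "tz": -0.114, "twist": 0},
  {"tx": 0.015, "ty": 0, "tz": -0.151, "twist": 0},
  {"tx": 0.024, "ty": 0, "tz": -0.188, "twist": 0},
  {"tx": 0.034, "ty": 0, "tz": -0.225, "twist": 0},
  {"tx": 0.046, "ty": 0, "tz": -0.261, "twist": 0},
  {"tx": 0.06, "ty": 0, "tz": -0.296, "twist": 0},
])

```text
t: 15.13
eef_pos: [0.5282, -0.0996, 0.1651]
ee_rot: [3.142, 0.001, -0.058]
force: [1.0, -2.1, -4.0]
width: 0.0399
gripper_force: 18.0
```

>>> arm_command([
  {"tx": 0.022, "ty": 0, "tz": -0.048, "twist": 0},
  {"tx": 0.048, "ty": 0, "tz": -0.095, "twist": 0},
  {"tx": 0.077, "ty": 0, "tz": -0.139, "twist": 0},
  {"tx": 0.109, "ty": 0, "tz": -0.182, "twist": 0},
  {"tx": 0.144, "ty": 0, "tz": -0.222, "twist": 0},
  {"tx": 0.182, "ty": 0, "tz": -0.26, "twist": 0},
  {"tx": 0.222, "ty": 0, "tz": -0.295, "twist": 0},
  {"tx": 0.264, "ty": 0, "tz": -0.327, "twist": 0},
])

```text
t: 15.8
eef_pos: [0.5934, -0.1038, 0.2465]
ee_rot: [3.141, 0.003, -0.059]
force: [-1.6, -3.3, -3.6]
width: 0.0397
gripper_force: 18.0
```

>>> arm_command([
  {"tx": 0.051, "ty": 0, "tz": -0.033, "twist": 0},
  {"tx": 0.105, "ty": 0, "tz": -0.061, "twist": 0},
  {"tx": 0.16, "ty": 0, "tz": -0.086, "twist": 0},
  {"tx": 0.218, "ty": 0, "tz": -0.105, "twist": 0},
  {"tx": 0.277, "ty": 0, "tz": -0.121, "twist": 0},
  {"tx": 0.337, "ty": 0, "tz": -0.131, "twist": 0},
  {"tx": 0.397, "ty": 0, "tz": -0.136, "twist": 0},
  {"tx": 0.458, "ty": 0, "tz": -0.137, "twist": 0},
])

```text
t: 16.47
eef_pos: [0.7083, -0.1111, 0.2813]
ee_rot: [3.14, 0.002, -0.059]
force: [-3.6, -5.7, 0.1]
width: 0.0398
gripper_force: 18.0
```

```bash
python3 - <<'E'
from h import *
print(get_state()["eef_pos"],get_state()["force"])
f=grab_frame("side");cv2.imwrite("pics/f1.png",f[60:310,130:430,::-1].repeat(2,0).repeat(2,1))
E
```

```text
[ 0.70826385 -0.11111069  0.28134244] [-3.57971651 -5.68684117  0.10052439]
```

View pics/f1.png

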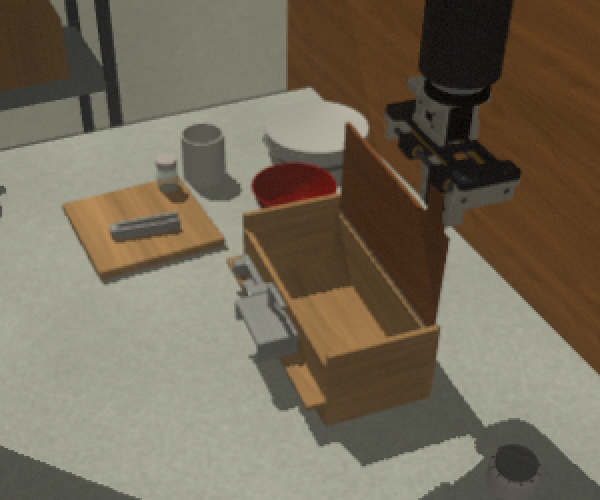

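>>> arm_command([
  {"tx": 0, "ty": 0, "tz": 0, "twist": 0},
  {"tx": 0, "ty": 0, "tz": 0, "twist": 0},
  {"tx": 0, "ty": 0, "tz": 0, "twist": 0},
  {"tx": 0, "ty": 0, "tz": 0, "twist": 0},
  {"tx": 0, "ty": 0, "tz": -0.08, "twist": 0},
  {"tx": 0, "ty": 0, "tz": -0.18, "twist": 0},
  {"tx": 0, "ty": 0, "tz": -0.28, "twist": 0},
  {"tx": 0, "ty": 0, "tz": -0.28, "twist": 0},
], claw=0.75)

```text
t: 17.18
eef_pos: [0.7098, -0.1104, 0.3569]
ee_rot: [3.141, -0.008, -0.058]
force: [-0.0, -0.2, 0.8]
width: 0.0658
gripper_force: 0.0
```

```bash
python3 - <<'E'
from h import *
print(get_state()["eef_pos"],get_state()["width"])
for n in("top","side"):
    c=calibration(n);f=grab_frame(n)
    for r in regions_of("tongs",n)[:2]:
        m=r["region"];v,u=np.nonzero(m)
        P=np.array([atz(c,(a,b),.018 if n=="top" else .03)[:2] for a,b in zip(u,v)])
        k=cv2.minAreaRect((P*1000).astype(np.float32))
        d=np.linalg.eigh(np.cov(P.T))[1][:,1]
        print(n,r["score"],len(u),r["rect"],P.mean(0).round(4),k,np.degrees(np.arctan2(d[1],d[0])))
    for s in spot_point("tongs",n)[:2]:print(s["score"],atz(c,s["uv"],.018).round(4))
    cv2.imwrite(f"pics/g{n}.png",f[:,:,::-1])
g=cv2.imread("pics/gtop.png")[215:305,100:220]
cv2.imwrite("pics/g1.png",cv2.resize(g,(800,600),interpolation=3))
E
```

```text
[ 0.70984597 -0.11038474  0.35686407] 0.0657574440432497
top 0.56 298 [154.0, 243.4, 164.8, 284.6] [0.4493 0.3618] ((450.9205017089844, 361.40301513671875), (31.844453811645508, 117.72320556640625), 82.57666778564453) 172.32288947270834
0.88 [0.4499 0.3653 0.018 ]
side 0.79 309 [183.1, 166.2, 217.1, 181.2] [0.4466 0.3495] ((447.4687194824219, 349.3651428222656), (55.111351013183594, 115.23130798339844), 85.42848205566406) 176.00069213590686
side 0.62 645 [371.3, 280.1, 398.6, 312.5] [ 0.7078 -0.3415] ((709.3418579101562, -340.57562255859375), (93.23724365234375, 67.87874603271484), 36.36252975463867) -137.11846389031123
0.62 [0.4479 0.3611 0.018 ]
0.46 [0.5142 0.0541 0.018 ]
```

View pics/g1.png

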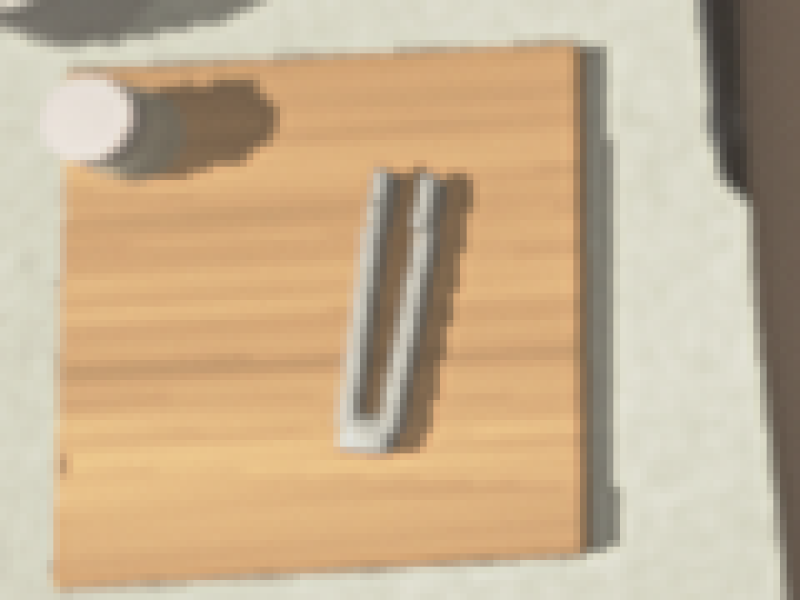

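```bash
python3 - <<'E'
from h import *
c=calibration("top");k=800/120
W=lambda u,v:atz(c,(100+u/k-.5,215+v/k-.5),.036)[:2]
a,b=W(405,172),W(365,447)
d=a-b;print(a,b,np.hypot(*d),(a+b)/2,np.degrees(np.arctan2(d[1],d[0])), [W(338,445),W(390,450)])
m=(a+b)/2;ang=np.arctan2(d[1],d[0])
print(rel([m[0],m[1],.16],ang+np.pi/2))
E
```

```text
[0.50805042 0.35197479] [0.39410727 0.36462284] 0.11464298932984389 [0.45107884 0.35829881] -6.334081678599679 [array([0.39526882, 0.37568664]), array([0.39256502, 0.35435548])]
[-1.134, -1.81, 0.759, ('twist', np.float64(0.017))]
```

>>> arm_command([
  {"tx": -0.56, "ty": -0.9, "tz": 0, "twist": 0},
  {"tx": -0.56, "ty": -0.9, "tz": 0, "twist": 0},
  {"tx": -0.56, "ty": -0.9, "tz": 0, "twist": 0},
  {"tx": -0.56, "ty": -0.9, "tz": 0, "twist": 0},
  {"tx": -0.56, "ty": -0.9, "tz": 0, "twist": 0},
  {"tx": -0.56, "ty": -0.9, "tz": 0, "twist": 0},
  {"tx": -0.56, "ty": -0.9, "tz": 0, "twist": 0},
  {"tx": -0.56, "ty": -0.9, "tz": 0, "twist": 0},
])

```text
t: 18.15
eef_pos: [0.5801, 0.1257, 0.3502]
ee_rot: [-3.141, 0.0, -0.054]
force: [1.5, -0.2, 0.5]
width: 0.0654
gripper_force: 0.0
```

>>> arm_command([
  {"tx": -0.574, "ty": -0.91, "tz": 0.4, "twist": 0.017},
  {"tx": -0.574, "ty": -0.91, "tz": 0.4, "twist": 0.017},
  {"tx": -0.574, "ty": -0.91, "tz": 0.4, "twist": 0.017},
  {"tx": -0.574, "ty": -0.91, "tz": 0.4, "twist": 0.017},
  {"tx": -0.574, "ty": -0.91, "tz": 0.4, "twist": 0.017},
  {"tx": -0.574, "ty": -0.91, "tz": 0.4, "twist": 0.017},
  {"tx": -0.574, "ty": -0.91, "tz": 0.4, "twist": 0.017},
  {"tx": -0.574, "ty": -0.91, "tz": 0.4, "twist": 0.017},
])

```text
t: 18.82
eef_pos: [0.4489, 0.361, 0.2465]
ee_rot: [3.138, 0.003, -0.109]
force: [0.2, -0.9, 0.3]
width: 0.0657
gripper_force: 0.0
```

```bash
python3 - <<'E'
from h import *
print(get_state()["eef_pos"],get_state()["width"],rel([.451,.359,.024],np.radians(83.5)))
E
```

```text
[0.44887083 0.361004   0.24649416] 0.06573004381844648 [0.012, 0.004, 0.89, ('twist', np.float64(0.002))]
```

>>> arm_command([
  {"tx": 0.008, "ty": 0, "tz": 0.15, "twist": 0.002},
  {"tx": 0.008, "ty": 0, "tz": 0.3, "twist": 0.002},
  {"tx": 0.008, "ty": 0, "tz": 0.45, "twist": 0.002},
  {"tx": 0.008, "ty": 0, "tz": 0.6, "twist": 0.002},
  {"tx": 0.008, "ty": 0, "tz": 0.72, "twist": 0.002},
  {"tx": 0.008, "ty": 0, "tz": 0.81, "twist": 0.002},
  {"tx": 0.008, "ty": 0, "tz": 0.86, "twist": 0.002},
  {"tx": 0.008, "ty": 0, "tz": 0.886, "twist": 0.002},
])

```text
t: 19.48
eef_pos: [0.4533, 0.356, 0.0258]
ee_rot: [3.137, 0.002, -0.119]
force: [-0.2, 0.2, -0.3]
width: 0.0658
gripper_force: 0.0
```

>>> arm_command([
  {"tx": 0, "ty": 0, "tz": 0, "twist": 0},
  {"tx": 0, "ty": 0, "tz": 0, "twist": 0},
  {"tx": 0, "ty": 0, "tz": 0, "twist": 0},
  {"tx": 0, "ty": 0, "tz": 0, "twist": 0},
  {"tx": 0, "ty": 0, "tz": 0, "twist": 0},
  {"tx": 0, "ty": 0, "tz": 0, "twist": 0},
  {"tx": 0, "ty": 0, "tz": 0, "twist": 0},
  {"tx": 0, "ty": 0, "tz": 0, "twist": 0},
], claw=0, grip_force=20)

```text
t: 20.15
eef_pos: [0.4541, 0.3582, 0.0295]
ee_rot: [-3.141, -0.0, -0.118]
force: [-1.0, -0.8, 5.3]
width: 0.0266
gripper_force: 20.0
```

>>> arm_command([
  {"tx": 0, "ty": 0, "tz": -0.06, "twist": 0},
  {"tx": 0, "ty": 0, "tz": -0.16, "twist": 0},
  {"tx": 0, "ty": 0, "tz": -0.3, "twist": 0},
  {"tx": 0, "ty": 0, "tz": -0.45, "twist": 0},
  {"tx": 0, "ty": 0, "tz": -0.6, "twist": 0},
  {"tx": 0, "ty": 0, "tz": -0.72, "twist": 0},
  {"tx": 0, "ty": 0, "tz": -0.8, "twist": 0},
  {"tx": 0, "ty": 0, "tz": -0.8, "twist": 0},
])

```text
t: 20.82
eef_pos: [0.4556, 0.3596, 0.2342]
ee_rot: [-3.135, -0.005, -0.117]
force: [0.5, 1.2, -0.6]
width: 0.0259
gripper_force: 20.0
```

```bash
python3 - <<'E'
from h import *
print(rel([.63,.016,.234],np.pi/2-.06))
E
```

```text
[0.854, 1.283, -0.004, ('twist', np.float64(-0.018))]
```

>>> arm_command([
  {"tx": 0.56, "ty": 0.84, "tz": 0, "twist": 0},
  {"tx": 0.56, "ty": 0.84, "tz": 0, "twist": 0},
  {"tx": 0.56, "ty": 0.84, "tz": 0, "twist": 0},
  {"tx": 0.56, "ty": 0.84, "tz": 0, "twist": 0},
  {"tx": 0.56, "ty": 0.84, "tz": 0, "twist": 0},
  {"tx": 0.56, "ty": 0.84, "tz": 0, "twist": 0},
  {"tx": 0.56, "ty": 0.84, "tz": 0, "twist": 0},
  {"tx": 0.56, "ty": 0.84, "tz": 0, "twist": 0},
])

```text
t: 21.48
eef_pos: [0.5685, 0.1305, 0.2276]
ee_rot: [3.141, 0.002, -0.122]
force: [-0.1, 0.4, -1.1]
width: 0.0263
gripper_force: 20.0
```

>>> arm_command([
  {"tx": 0.294, "ty": 0.443, "tz": 0, "twist": -0.018},
  {"tx": 0.294, "ty": 0.443, "tz": 0, "twist": -0.018},
  {"tx": 0.294, "ty": 0.443, "tz": 0, "twist": -0.018},
  {"tx": 0.294, "ty": 0.443, "tz": 0, "twist": -0.018},
  {"tx": 0.294, "ty": 0.443, "tz": 0, "twist": -0.018},
  {"tx": 0.294, "ty": 0.443, "tz": 0, "twist": -0.018},
  {"tx": 0.294, "ty": 0.443, "tz": 0, "twist": -0.018},
  {"tx": 0.294, "ty": 0.443, "tz": 0, "twist": -0.018},
])

```text
t: 22.15
eef_pos: [0.6278, 0.0158, 0.2288]
ee_rot: [-3.141, 0.0, -0.06]
force: [-0.9, 0.4, -0.9]
width: 0.0268
gripper_force: 20.0
```

```bash
python3 - <<'E'
from h import *
print(get_state()["eef_pos"],get_state()["width"],rel([.63,.016,.022],np.pi/2-.06))
f=grab_frame("top");cv2.imwrite("pics/p1.png",cv2.resize(f[100:280,180:380,::-1],(660,594),interpolation=3))
E
```

```text
[0.62783037 0.01581381 0.22877345] 0.026751153482602704 [0.009, -0.001, 0.827, ('twist', np.float64(0.0))]
```

View pics/p1.png

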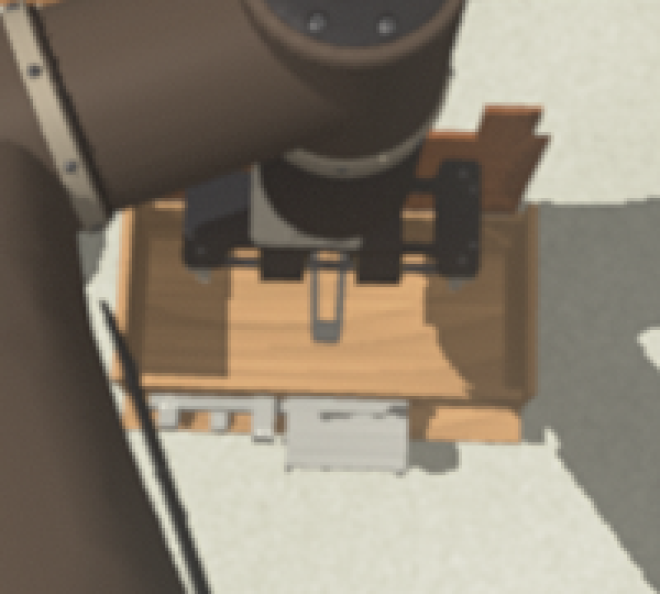

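>>> arm_command([
  {"tx": 0, "ty": 0, "tz": 0.1, "twist": 0},
  {"tx": 0, "ty": 0, "tz": 0.2, "twist": 0},
  {"tx": 0, "ty": 0, "tz": 0.3, "twist": 0},
  {"tx": 0, "ty": 0, "tz": 0.4, "twist": 0},
  {"tx": 0, "ty": 0, "tz": 0.5, "twist": 0},
  {"tx": 0, "ty": 0, "tz": 0.6, "twist": 0},
  {"tx": 0, "ty": 0, "tz": 0.68, "twist": 0},
  {"tx": 0, "ty": 0, "tz": 0.7, "twist": 0},
])

```text
t: 22.87
eef_pos: [0.6259, 0.0149, 0.0504]
ee_rot: [3.14, 0.005, -0.061]
force: [-1.3, -0.1, -1.2]
width: 0.0265
gripper_force: 20.0
```

>>> arm_command([
  {"tx": 0, "ty": 0, "tz": 0.02, "twist": 0},
  {"tx": 0, "ty": 0, "tz": 0.04, "twist": 0},
  {"tx": 0, "ty": 0, "tz": 0.06, "twist": 0},
  {"tx": 0, "ty": 0, "tz": 0.08, "twist": 0},
  {"tx": 0, "ty": 0, "tz": 0.1, "twist": 0},
  {"tx": 0, "ty": 0, "tz": 0.112, "twist": 0},
  {"tx": 0, "ty": 0, "tz": 0.112, "twist": 0},
  {"tx": 0, "ty": 0, "tz": 0.112, "twist": 0},
])

```text
t: 23.53
eef_pos: [0.6283, 0.0143, 0.0258]
ee_rot: [3.142, 0.0, -0.061]
force: [-0.7, -0.7, -0.6]
width: 0.0262
gripper_force: 20.0
```

>>> arm_command([
  {"tx": 0, "ty": 0, "tz": 0.006, "twist": 0},
  {"tx": 0, "ty": 0, "tz": 0.012, "twist": 0},
  {"tx": 0, "ty": 0, "tz": 0.018, "twist": 0},
  {"tx": 0, "ty": 0, "tz": 0.02, "twist": 0},
  {"tx": 0, "ty": 0, "tz": 0.02, "twist": 0},
  {"tx": 0, "ty": 0, "tz": 0.02, "twist": 0},
  {"tx": 0, "ty": 0, "tz": 0.02, "twist": 0},
  {"tx": 0, "ty": 0, "tz": 0.02, "twist": 0},
])

```text
t: 24.2
eef_pos: [0.6283, 0.0144, 0.0209]
ee_rot: [-3.142, -0.0, -0.061]
force: [-0.4, -0.2, -0.3]
width: 0.0265
gripper_force: 20.0
```

>>> arm_command([
  {"tx": 0, "ty": 0, "tz": 0, "twist": 0},
  {"tx": 0, "ty": 0, "tz": 0, "twist": 0},
  {"tx": 0, "ty": 0, "tz": 0, "twist": 0},
  {"tx": 0, "ty": 0, "tz": 0, "twist": 0},
  {"tx": 0, "ty": 0, "tz": 0, "twist": 0},
  {"tx": 0, "ty": 0, "tz": -0.03, "twist": 0},
  {"tx": 0, "ty": 0, "tz": -0.08, "twist": 0},
  {"tx": 0, "ty": 0, "tz": -0.15, "twist": 0},
], claw=0.6)

```text
t: 24.87
eef_pos: [0.6273, 0.0141, 0.0579]
ee_rot: [3.141, 0.002, -0.062]
force: [-0.7, 0.6, 0.2]
width: 0.0524
gripper_force: 0.0
```

>>> arm_command([
  {"tx": 0, "ty": 0, "tz": -0.1, "twist": 0},
  {"tx": 0, "ty": 0, "tz": -0.25, "twist": 0},
  {"tx": 0, "ty": 0, "tz": -0.4, "twist": 0},
  {"tx": 0, "ty": 0, "tz": -0.55, "twist": 0},
  {"tx": 0, "ty": 0, "tz": -0.7, "twist": 0},
  {"tx": -0.15, "ty": 0, "tz": -0.8, "twist": 0},
  {"tx": -0.3, "ty": 0, "tz": -0.8, "twist": 0},
  {"tx": -0.45, "ty": 0, "tz": -0.8, "twist": 0},
])

```text
t: 25.53
eef_pos: [0.5154, 0.0213, 0.2604]
ee_rot: [-3.14, -0.003, -0.062]
force: [-0.9, 0.5, -0.6]
width: 0.0528
gripper_force: 0.0
```

```bash
python3 - <<'E'
from h import *
print(get_state()["eef_pos"],get_state()["width"])
f=grab_frame("side");cv2.imwrite("pics/p2.png",f[100:300,200:400,::-1].repeat(3,0).repeat(3,1))
E
```

```text
[0.51538028 0.02127497 0.26041266] 0.05282947988471646
```

View pics/p2.png

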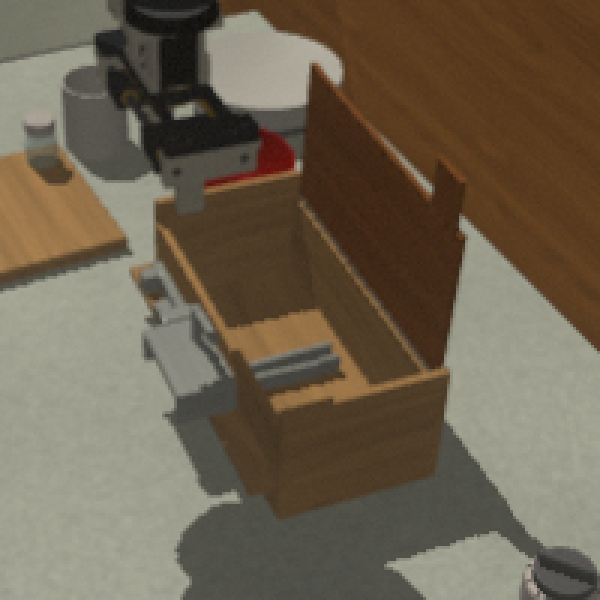

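The tongs lie flat on the floor at about (240–340, 345–385). The flap stands open, the catch is fully left and down, and the gripper is clear.

```bash
python3 -c "from station import *;print(job_done())"
```

```text
the job is handed in; nothing more can be done
None
```

I handed the job in at about 26 s on the robot's clock: the last camera view shows the tongs flat in the lower tier, the flap standing open and the catch fully left and down. The hand-in gave no verdict. The tool could not be tilted through this interface, so I pinched the catch's tongue and the flap's tab from above instead of hooking them from below.

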